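Vent the bench vacuum past the lockout collar

TASK

Two small vacuum changeover valves stand on the bench; change over the one whose lever carries a steel lockout collar below its knob. Lift the collar, swing the lever past the raised gate teeth all the way to its far stop, then let go so that the collar drops fully down again behind the teeth. Leave the lever of the other valve, which has no collar, as it is.

Things in the scene. Friction and masses are not known exactly. Their poses are not given: they have to be found in the camera images.
- lock_unit: Valve with the collar, fixed on the bench: grey base 136x70x28 mm (x,y,z); along its middle two half-round aluminium plates, together 22 mm wide (y), 87 mm high, with two gate teeth on top (10 mm long in x, to 100 mm height). Origin: centre of the underside. +x: the way the lever must swing, toward two brass hose barbs; z up. The lever pivots about the y axis at 45 mm height, between the plates.
- lock_lever (a joint): Angle a (rad) of the collared lever: 0 near stop, leaning 0.6 to the unit's -x; 0.6 upright; 1.2 far stop, leaning 0.6 to +x. Starts at 0 to 0.18; stays where left; 1.5 to 2 N at the collar moves it. Collar down: teeth block it from about 0.26 to 0.94; collar lifted: it passes. 9 mm steel rod; round black knob, 22 mm diameter, 87 to 97 mm from the pivot.
- lock_collar (a joint): Lift c (m) along the lever of the knurled round steel collar (diameter 26, length 26 mm): 0 down, 0.014 top stop; 0.010 or more clears the teeth; a 1.2 to 2 N spring lowers it. Its centre in the unit's frame: (r sin b, 0, 0.045 + r cos b), r = 0.059 + c, b = a - 0.6. Pinch it along the unit's y: both sides are free and the fingers may straddle plates and teeth. It lags a few mm in a grip that does not tilt with it.
- plain_knob (a point): Centre of the black knob (22 mm in diameter) of the other valve's lever, 92 mm from its pivot. That valve has the same base and plates but no teeth and no collar; its lever stands anywhere in its swing, stays where it is left and must be left alone.

How it is judged:
On the way, in this order (a step that is already met when the one before it is completed fails the run):
1. the collar is lifted while the lever is still on the near side of the gate (value of joint lock_collar above 0.008 m and value of joint lock_lever below 0.5 rad), for 0.05 s.
2. the lever is swung past the teeth to its far stop (value of joint lock_lever above 0.98 rad), for 0.2 s.
At the end, for the whole second after the job is handed in: The collared lever rests within 0.22 rad (12 degrees) of its far stop, the collar is down again to within 3 mm (value of joint lock_lever above 0.98 rad and value of joint lock_collar below 0.003 m and velocity of joint lock_lever between -0.05 and 0.05 rad/s); the robot touches nothing.
It fails at once if the other valve's lever is moved (its knob by more than 15 mm) (distance of plain_knob from where it was at the start of the episode above 0.015 m).
It also fails if it takes over 32 s, if anything falls off the work surface, if the arm or the gripper's body presses on something with over 40 N, if the wrist force passes 120 N, or if a joint passes its speed limit or range.

ROBOT

A 6-joint arm with a two-finger parallel gripper is mounted at the origin on a cart in front of the work surface, level with it; the furniture and walls round the work are solid. World frame = base frame: x ahead of the robot, y to its left, z up, the work surface at z = 0. Lengths are in m, angles in rad, forces in N, time in s.
With the tool pointing down it reaches from about 0.275 to 0.775 m from the base axis. Payload 14.6 kg.
Tool frame: the origin (TCP) lies between the finger pads; the fingertips stand 22 mm ahead of it and the grasp point (between the pads) lies 3 mm ahead of it (r.tip_extent is the y of the fingertips in the tool frame, in m); y points along the fingers, z is the direction in which the jaws open and shut, and the axes are right-handed (so a half turn about y gives the same grasp; the last joint's range is limited). The gripper opens to 85 mm and grips with 20 to 120 N. Pads are 22 mm wide; open, the fingers measure 114 mm over their backs; the gripper's body (76 mm by 85 mm) begins 54 mm behind the grasp point. The pads swing forward as they close: fully open they stand 13 mm farther back than shut.
Start: joints at [1.182, 0.263, -0.048, 1.259, 0, 1.415], TCP at [0.122, 0.511, 0.253] pointing down, gripper open.
Joint ranges: [-2.65, 2.65], [-0.89, 1.7], [-1.18, 1.37], [-2.13, 2.11], [-1.35, 1.29], [-3.14, 3.14]. Speed limits (rad/s): [1.89, 1.89, 2.57, 2.79, 3.14, 3.14].

INTERFACE

Orientations are given as a unit quaternion [x, y, z, w].
In Python, from station import r, camera, calibration, ticket gives the robot as it stands.
- The arm moves only by the tool apply_moves, never from a script. Its argument "moves" is a list of rows, each an object with "claw": the opening, from 0 (shut) to 1 (fully open); "travel": the shift along the tool's x, y, z in mm, a list of three; "yaw": the turn about the tool's y in rad. In form: [{"claw": claw, "travel": [dx, dy, dz], "yaw": yaw}, ...]. A call has 1 to 5 rows; each row shifts and turns the commanded pose from where the row before left it, along the tool's axes as they then stand; what a row does not reach is not made up. A row lasts 1/10 s, in which the tool goes at most 50 mm and 8.59 degrees, less where a joint would pass 70% of its speed; a pose out of reach is approached as far as the arm can. A call is refused whole if a number of a shift passes 50 or a number of a turn 0.15, either way. A call with a gripper value outside its range is refused whole. The fingers move at their own pace and stop on an object; "force" is the grip in N (left out, the last holds). Time passes only in rows, so rows that do not move let the fingers close. It gives the time, the measured TCP pose, the force and the opening at its end, in the units of the state.
- r.get_obs(): the state, without advancing time (a new reading comes with each control period).
- camera(name): name is "scene" or "top" or "wrist"; returns (picture, depth): 480x640x3 uint8, red, green, blue; 480x640 float32, m along the optical axis (not along the pixel's ray), 0 where there is no reading.
- calibration(name): a dict with "fx", "fy", "cx", "cy" (pixels), "k1" (the pictures are not rectified: a ray, as slopes to the right and down, at radius r is drawn at 1 + k1 r^2 times it, then the intrinsics apply), "R" (3x3) and "t" (3): a world point X has camera coordinates R X + t; the wrist camera has in their place "tool_from_camera" (4x4, takes a point from camera to tool coordinates, whose origin is the TCP and whose axes are the tool frame's). Camera axes: x right, y down, z forward; pixel columns grow to the right and rows downward; lengths in m; the calibration is good to about 2 mm. A picture is of the moment at which its call begins: read the wrist's pose just before it. calibration takes no time and is no camera call.
- ticket.hand_in(): hands the job in, once; it reports no verdict.
The state is a dict: "time_s": time; "joint_pos": joint angles; "dq": joint speeds; "joint_torque": joint torques, N m; "tool_pos": TCP position; "eef_rot": TCP orientation; "ft_force": force on the tool from outside, world axes, zero at the start; "moment": the same for the moment, N m; "finger_gap": opening from 0.0 (shut) to 1.0 (fully open).
Only numpy, scipy, OpenCV 4.12 (cv2) and the standard library are available. Lean on these libraries where they do the work, as an engineer would, in place of code of your own. Each camera call takes 0.05 s, during which the arm holds its last target. There are 200 camera calls.

## Working session

There is one attempt and no reset: what is moved stays moved. The work goes in short steps, Python scripts to look and compute and a tool call to move; the robot and the scene stay as the last step left them, time stands still between calls to the robot, and variables do not carry over. Pictures are saved under pics/ and viewed, about 8 in all and at most 12, crops included, and the job is handed in when it is done.

Besides the shell and the picture viewer there is one more tool, called after "Call:" as name(argument=value, ...) on one line, values as JSON. apply_moves: Moves the arm, as the interface text tells. Its arguments: {"type":"object","properties":{"moves":{"type":"array"},"force":{"type":"number"}},"required":["moves"]}

```bash
mkdir -p pics; cat > h.py <<'E'
import numpy as np, cv2
from station import r, camera, calibration, ticket
from scipy.spatial.transform import Rotation as Ro
def cloud(name):
    o=r.get_obs(); p,d=camera(name); c=calibration(name)
    K=np.array([[c['fx'],0,c['cx']],[0,c['fy'],c['cy']],[0,0,1.]])
    v,u=np.mgrid[0:480,0:640]
    pts=np.stack([u,v],-1).reshape(-1,1,2).astype(float)
    s=cv2.undistortPoints(pts,K,np.array([c['k1'],0,0,0.])).reshape(480,640,2)
    X=np.dstack([s*d[...,None],d]).astype(float)
    if 'R' in c: W=(X-np.array(c['t']))@np.array(c['R'])
    else:
        T=np.array(c['tool_from_camera']); W=X@T[:3,:3].T+T[:3,3]
        W=W@Ro.from_quat(o['eef_rot']).as_matrix().T+np.array(o['tool_pos'])
    W[d==0]=np.nan
    return p,W
E
python3 - <<'E'
from h import *
for n in ('scene','top'):
    p,W=cloud(n); np.save(n+'.npy',W); cv2.imwrite(f'pics/{n}.png',p[...,::-1])
o=r.get_obs(); print(o['time_s'],o['tool_pos'],Ro.from_quat(o['eef_rot']).as_matrix().round(3),o['ft_force'])
E
```

```text
0.1 [0.12155908 0.51049504 0.25289644] [[ 0.973 -0.     0.232]
 [-0.232 -0.001  0.973]
 [-0.    -1.    -0.001]] [ 0.26633346  0.5940297  -0.28252879]
```

View pics/scene.png

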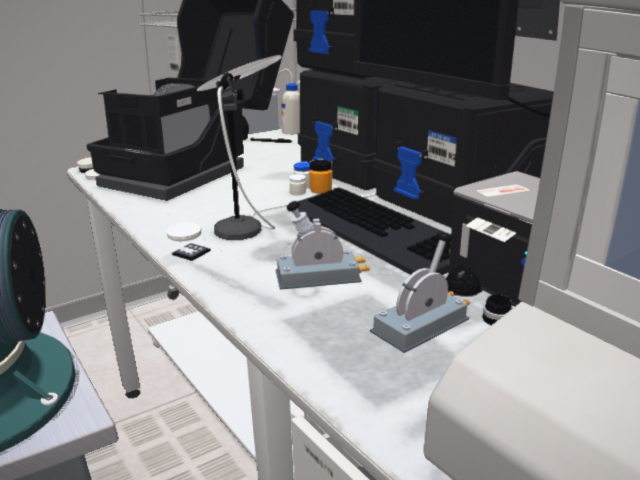

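View pics/top.png

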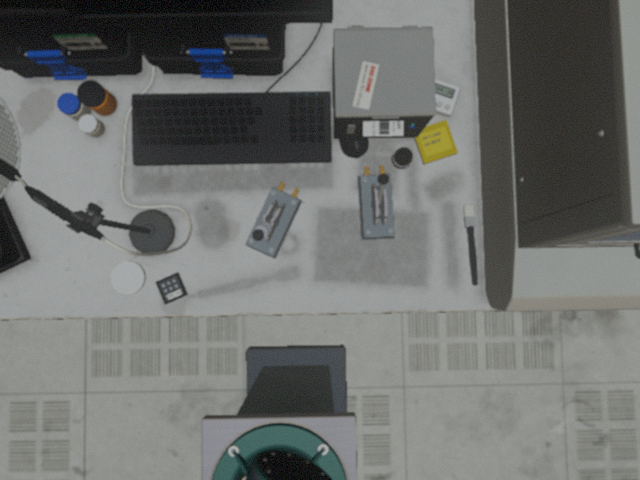

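The scene picture shows the collared valve at (318,255), its knob at (293,207) and its barbs to the right at (363,262). The plain valve is at (420,305). In the top view the collared valve is at (273,222), knob at (258,235) and barbs at (288,190), and the plain valve is at (377,205).

```bash
python3 - <<'E'
from h import *
W=np.load('top.npy'); S=np.load('scene.npy')
for u,v in [(273,222),(377,205),(258,235),(384,180),(152,230),(300,470)]: print((u,v),W[v,u].round(3))
P=np.concatenate([W[170:265,235:310].reshape(-1,3),S[190:300,265:372].reshape(-1,3)])
def fit(W,S,tag):
    for n,P in (('top',W.reshape(-1,3)),('scene',S.reshape(-1,3))):
        b=P[(P[:,2]>.022)&(P[:,2]<.033)]
        (c,s,a)=cv2.minAreaRect((b[:,:2]*1000).astype(np.float32)); print(tag,n,'base',len(b),np.round(c,1),np.round(s,1),a)
        for lo,hi in((.08,.09),(.09,.105),(.105,.15)):
            b=P[(P[:,2]>lo)&(P[:,2]<hi)]; print(lo,hi,len(b),b.mean(0).round(4),b.max(0).round(4),b.min(0).round(4))
fit(W[195:260,240:305],S[195:290,270:358],'lock')
fit(W[165:245,355:400],S[235:350,370:470],'plain')
E
```

```text
(273, 222) [ 0.547 -0.002  0.087]
(377, 205) [ 0.577 -0.203  0.084]
(258, 235) [0.519 0.021 0.133]
(384, 180) [ 0.616 -0.21   0.137]
(152, 230) [0.541 0.252 0.027]
(300, 470) [ 0.11 -0.05  0.15]
lock top base 1230 [555.8   5.4] [ 64.3 132.8] 64.2320556640625
0.08 0.09 73 [0.5594 0.0024 0.0843] [0.5769 0.0194 0.0896] [ 0.5278 -0.0117  0.0801]
0.09 0.105 79 [0.5469 0.0072 0.0986] [0.563  0.0208 0.1048] [ 0.5229 -0.0054  0.0905]
0.105 0.15 207 [0.526  0.0182 0.1232] [0.5437 0.032  0.1396] [0.5105 0.0048 0.1055]
lock scene base 1872 [632.8 130.8] [390.7 163.4] 51.398372650146484
0.08 0.09 186 [0.5456 0.0015 0.0842] [0.5751 0.0212 0.09  ] [ 0.5203 -0.0139  0.0801]
0.09 0.105 219 [0.5339 0.0051 0.0971] [0.5583 0.0196 0.1047] [ 0.5137 -0.0073  0.09  ]
0.105 0.15 266 [0.5204 0.0146 0.1195] [0.5388 0.0311 0.1379] [0.5064 0.0029 0.105 ]
plain top base 1318 [ 592.3 -217.3] [ 82.  148.1] 89.25874328613281
0.08 0.09 145 [ 0.5857 -0.2102  0.0846] [ 0.6069 -0.1986  0.0897] [ 0.5598 -0.2213  0.0802]
0.09 0.105 20 [ 0.603  -0.2085  0.0973] [ 0.6069 -0.2051  0.1037] [ 0.5992 -0.213   0.0904]
0.105 0.15 127 [ 0.6175 -0.2081  0.1306] [ 0.6303 -0.1982  0.139 ] [ 0.6045 -0.219   0.1057]
plain scene base 2280 [ 665.5 -147.6] [354.1 122.9] 37.2436637878418
0.08 0.09 288 [ 0.6    -0.2058  0.0838] [ 0.7301 -0.1438  0.0898] [ 0.5579 -0.2243  0.08  ]
0.09 0.105 64 [ 0.6012 -0.2123  0.0972] [ 0.608  -0.2067  0.1049] [ 0.595  -0.2154  0.0906]
0.105 0.15 184 [ 0.6072 -0.2174  0.1234] [ 0.6253 -0.2051  0.1499] [ 0.4084 -0.4327  0.105 ]
```

Call:
apply_moves(moves=[{"claw": 1,"travel": [0,0,0],"yaw": 0.108},{"claw": 1,"travel": [0,0,0],"yaw": 0.108},{"claw": 1,"travel": [37,0,-25],"yaw": 0},{"claw": 1,"travel": [37,0,-25],"yaw": 0},{"claw": 1,"travel": [37,0,-25],"yaw": 0}], force=25)

```text
time_s: 0.6
tool_pos: [0.1892, 0.3935, 0.2529]
eef_rot: [0.69, -0.157, 0.157, -0.689]
ft_force: [0.8, 1.3, 0.2]
finger_gap: 1.0
```

Call:
apply_moves(moves=[{"claw": 1,"travel": [37,0,-25],"yaw": 0},{"claw": 1,"travel": [37,0,-25],"yaw": 0},{"claw": 1,"travel": [37,0,-25],"yaw": 0},{"claw": 1,"travel": [37,0,-25],"yaw": 0},{"claw": 1,"travel": [37,0,-25],"yaw": 0}])

```text
time_s: 1.1
tool_pos: [0.3015, 0.2003, 0.2533]
eef_rot: [-0.689, 0.158, -0.158, 0.689]
ft_force: [0.9, 0.6, 0.5]
finger_gap: 1.003
```

```bash
python3 - <<'E'
from h import *
o=r.get_obs(); print(o['time_s'],o['tool_pos'],Ro.from_quat(o['eef_rot']).as_matrix().round(3),o['joint_pos']); print(calibration('wrist'),r.tip_extent)
E
```

```text
1.1 [0.30151261 0.20025099 0.25326309] [[ 0.901  0.     0.434]
 [-0.434  0.     0.901]
 [ 0.    -1.     0.   ]] [ 3.59982392e-01 -1.83627340e-02 -3.84284022e-01  1.20477798e+00
  2.03136829e-05  8.09447660e-01]
{'fx': 381.8712160468026, 'fy': 381.8712160468026, 'cx': 321.2338299082683, 'cy': 238.64608422606463, 'k1': -0.018856884817788723, 'tool_from_camera': array([[ 7.56807024e-05,  9.54464976e-01,  2.98322985e-01,
        -7.58665686e-02],
       [ 4.58025220e-04, -2.98322987e-01,  9.54464869e-01,
        -1.20829527e-01],
       [ 9.99999892e-01,  6.44048792e-05, -4.59746324e-04,
         2.26813315e-04],
       [ 0.00000000e+00,  0.00000000e+00,  0.00000000e+00,
         1.00000000e+00]])} 0.022
```

Call:
apply_moves(moves=[{"claw": 1,"travel": [49,0,-13],"yaw": 0},{"claw": 1,"travel": [49,0,-13],"yaw": 0},{"claw": 1,"travel": [49,0,-13],"yaw": 0},{"claw": 1,"travel": [49,0,-13],"yaw": 0},{"claw": 1,"travel": [37,0,-10],"yaw": 0}])

```text
time_s: 1.6
tool_pos: [0.4837, 0.0443, 0.2529]
eef_rot: [0.689, -0.158, 0.158, -0.689]
ft_force: [0.5, 1.1, -0.3]
finger_gap: 1.0
```

```bash
python3 - <<'E'
from h import *
camera('wrist') # settle
p,W=cloud('wrist'); np.save('w1.npy',W); cv2.imwrite('pics/w1.png',p[...,::-1])
o=r.get_obs(); print(o['time_s'],o['tool_pos'])
P=W.reshape(-1,3); P=P[np.isfinite(P).all(1)&(abs(P[:,0]-.55)<.12)&(abs(P[:,1])<.1)]
b=P[(P[:,2]>.023)&(P[:,2]<.032)]
c,s,a=cv2.minAreaRect((b[:,:2]*1000).astype(np.float32)); print(len(b),c,s,a)
O=np.array([.556,.005]); th=np.deg2rad(-25.8); ex=np.array([np.cos(th),np.sin(th)]); ey=np.array([-ex[1],ex[0]])
L=np.c_[(P[:,:2]-O)@ex,(P[:,:2]-O)@ey,P[:,2]]
for lo,hi in((.06,.07),(.07,.08),(.08,.09),(.09,.1),(.1,.11),(.11,.12),(.12,.13),(.13,.15)):
    q=L[(L[:,2]>lo)&(L[:,2]<hi)]
    if len(q): print(lo,len(q),np.percentile(q,[2,50,98],axis=0).round(4).tolist())
b=L[(L[:,2]>.023)&(L[:,2]<.032)]; print(np.percentile(b,[1,99],axis=0).round(4))
E
```

```text
1.7 [0.48478878 0.04371091 0.25229736]
5845 (560.0050048828125, 2.2879714965820312) (64.31137084960938, 143.78982543945312) 64.15353393554688
0.06 124 [[-0.0412, -0.0111, 0.0602], [-0.038, 0.0053, 0.0655], [-0.0328, 0.0097, 0.0699]]
0.07 404 [[-0.0349, -0.0115, 0.0704], [-0.028, -0.0001, 0.0753], [0.0296, 0.0095, 0.0796]]
0.08 125 [[-0.0087, -0.0114, 0.0802], [0.0135, -0.0067, 0.0838], [0.021, 0.0102, 0.0896]]
0.09 124 [[-0.0072, -0.0117, 0.0906], [-0.0063, -0.0069, 0.0985], [0.0027, 0.01, 0.1]]
0.1 165 [[-0.0425, -0.0128, 0.1001], [-0.0308, 0.0036, 0.1047], [0.0024, 0.0111, 0.1097]]
0.11 73 [[-0.033, -0.013, 0.1105], [-0.0243, 0.0051, 0.1137], [-0.0196, 0.0118, 0.117]]
0.12 71 [[-0.0501, -0.0094, 0.1266], [-0.0486, -0.0012, 0.1288], [-0.0426, 0.0089, 0.13]]
0.13 679 [[-0.0487, -0.0102, 0.1303], [-0.0408, -0.0005, 0.1339], [-0.032, 0.0084, 0.1372]]
[[-0.0665 -0.0321  0.0244]
 [ 0.0617  0.0307  0.0314]]
```

View pics/w1.png

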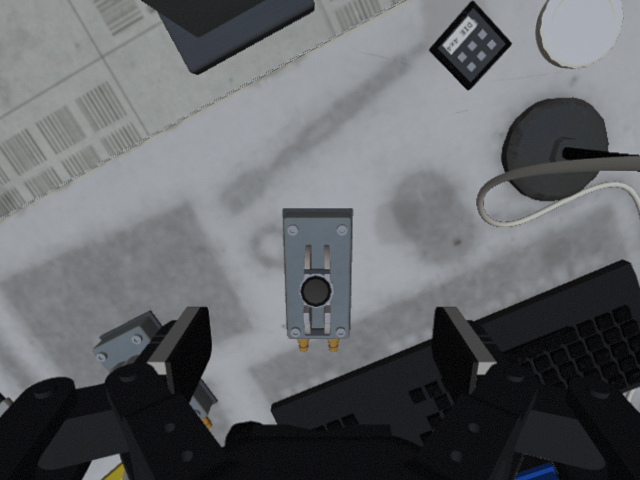

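The wrist view shows the lock unit aligned with the tool: knob at (316,291), barbs at (303–333,345), plates symmetric between the fingers. The lever angle comes out at about 0.16 rad. I'll move above the collar and descend partway.

Call:
apply_moves(moves=[{"claw": 0.8,"travel": [27,0,-2],"yaw": 0},{"claw": 0.8,"travel": [27,0,-2],"yaw": 0},{"claw": 0.8,"travel": [0,30,0],"yaw": 0},{"claw": 0.8,"travel": [0,30,0],"yaw": 0},{"claw": 0.8,"travel": [0,0,0],"yaw": 0}])

```text
time_s: 2.2
tool_pos: [0.5268, 0.02, 0.1903]
eef_rot: [0.69, -0.16, 0.156, -0.689]
ft_force: [-0.3, -0.2, 0.8]
finger_gap: 0.797
```

```bash
python3 - <<'E'
from h import *
p,W=cloud('wrist'); cv2.imwrite('pics/w2.png',p[...,::-1])
o=r.get_obs(); T=np.array(o['tool_pos']); print(o['time_s'],T)
O=np.array([.5539,.0053]); th=np.deg2rad(-25.85); ex=np.array([np.cos(th),np.sin(th)]); ey=np.array([-ex[1],ex[0]])
print('tcp unit',(T[:2]-O)@ex,(T[:2]-O)@ey)
P=W.reshape(-1,3); P=P[np.isfinite(P).all(1)]
L=np.c_[(P[:,:2]-O)@ex,(P[:,:2]-O)@ey,P[:,2]]; L=L[(abs(L[:,0])<.07)&(abs(L[:,1])<.025)]
for lo,hi in((.07,.08),(.08,.09),(.09,.1),(.1,.11),(.11,.12),(.12,.13),(.13,.15)):
    q=L[(L[:,2]>lo)&(L[:,2]<hi)]
    if len(q): print(lo,len(q),np.percentile(q,[2,50,98],axis=0).round(4).tolist())
E
```

```text
2.25 [0.52761517 0.01995912 0.19250004]
tcp unit -0.03004635680849925 0.0017316880292879558
0.07 433 [[-0.0332, -0.0106, 0.0704], [0.0257, 0.0005, 0.0753], [0.031, 0.0103, 0.0798]]
0.08 296 [[-0.0077, -0.0109, 0.0802], [0.0143, -0.006, 0.0841], [0.0231, 0.0108, 0.0896]]
0.09 206 [[-0.0051, -0.011, 0.0904], [-0.0041, -0.0061, 0.0987], [0.0049, 0.0105, 0.1]]
0.1 162 [[-0.0344, -0.0121, 0.1], [-0.0008, 0.0061, 0.1006], [0.0044, 0.012, 0.1099]]
0.11 224 [[-0.0297, -0.0125, 0.1107], [-0.0213, 0.0013, 0.1144], [-0.0179, 0.0122, 0.1165]]
0.12 125 [[-0.0484, -0.0098, 0.1268], [-0.0468, 0.0003, 0.1291], [-0.041, 0.0094, 0.1299]]
0.13 1276 [[-0.0465, -0.0097, 0.1303], [-0.0387, -0.0002, 0.1338], [-0.0298, 0.0093, 0.1373]]
```

View pics/w2.png

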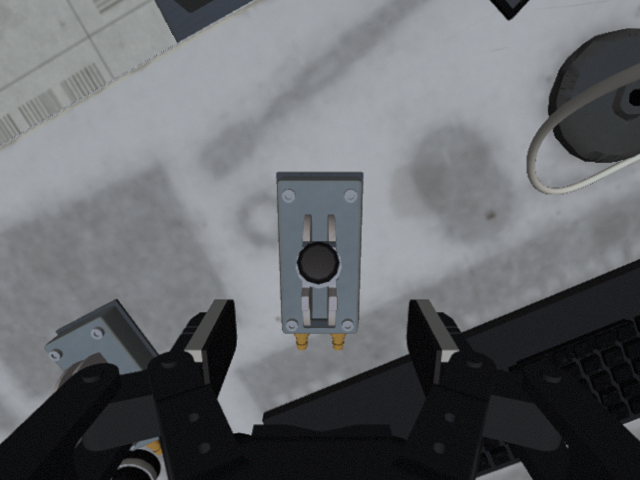

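The view shows the knob at (318,262), centred between the fingers at (222) and (422), with the plates parallel to the pads.

Call:
apply_moves(moves=[{"claw": 0.7,"travel": [2,30,-1],"yaw": 0},{"claw": 0.6,"travel": [2,30,-1],"yaw": 0},{"claw": 0.6,"travel": [1,31,0],"yaw": 0},{"claw": 0.6,"travel": [0,0,0],"yaw": 0},{"claw": 0.6,"travel": [0,0,0],"yaw": 0}], force=30)

```text
time_s: 2.75
tool_pos: [0.533, 0.0157, 0.104]
eef_rot: [-0.689, 0.157, -0.158, 0.689]
ft_force: [0.5, 0.1, 1.5]
finger_gap: 0.601
```

```bash
cat > u.py <<'E'
from h import *
O=np.array([.5539,.0053]); th=np.deg2rad(-25.85); ex=np.array([np.cos(th),np.sin(th)]); ey=np.array([-ex[1],ex[0]])
def st():
    o=r.get_obs(); T=np.array(o['tool_pos']); d=T[:2]-O
    g=np.array([d@ex,T[2]-.003-.045]) # grasp point rel. pivot
    print('t',o['time_s'],'x',(d@ex).round(4),'y',(d@ey).round(4),'z',T[2].round(4),'r',np.hypot(*g).round(4),'a',(np.arctan2(*g)+.6).round(3),'gap',o['finger_gap'],'F',np.round(o['ft_force'],1))
if __name__=='__main__': st()
E
python3 u.py
```

```text
t 2.75 x -0.0233 y 0.0002 z 0.104 r 0.0607 a 0.205 gap 0.6010168450752111 F [0.5 0.1 1.5]
```

Call:
apply_moves(moves=[{"claw": 0.4,"travel": [-2,2,0],"yaw": 0},{"claw": 0.2,"travel": [0,0,0],"yaw": 0},{"claw": 0.1,"travel": [0,0,0],"yaw": 0},{"claw": 0.1,"travel": [0,0,0],"yaw": 0},{"claw": 0.1,"travel": [0,0,0],"yaw": 0}])

```text
time_s: 3.25
tool_pos: [0.531, 0.0161, 0.1018]
eef_rot: [0.69, -0.157, 0.158, -0.689]
ft_force: [-4.1, -2.7, 7.9]
finger_gap: 0.293
```

```bash
python3 u.py
```

```text
t 3.25 x -0.0254 y -0.0002 z 0.1018 r 0.0595 a 0.159 gap 0.29251666803758386 F [-4.1 -2.7  7.9]
```

Gripped at about 25 mm opening, which matches the collar. Next, lift along the lever.

Call:
apply_moves(moves=[{"claw": 0.1,"travel": [-2,-4,0],"yaw": 0},{"claw": 0.1,"travel": [-2,-4,0],"yaw": 0},{"claw": 0.1,"travel": [-2,-4,0],"yaw": 0},{"claw": 0.1,"travel": [0,0,0],"yaw": 0},{"claw": 0.1,"travel": [0,0,0],"yaw": 0}])

```text
time_s: 3.75
tool_pos: [0.5257, 0.0187, 0.1131]
eef_rot: [0.69, -0.157, 0.158, -0.689]
ft_force: [1.8, -6.0, -1.1]
finger_gap: 0.296
```

```bash
python3 - <<'E'
from u import *
st(); p,W=cloud('wrist'); cv2.imwrite('pics/w3.png',p[...,::-1])
E
```

```text
t 3.75 x -0.0313 y -0.0002 z 0.1131 r 0.0722 a 0.152 gap 0.29629959953339524 F [ 1.8 -6.  -1.1]
```

View pics/w3.png

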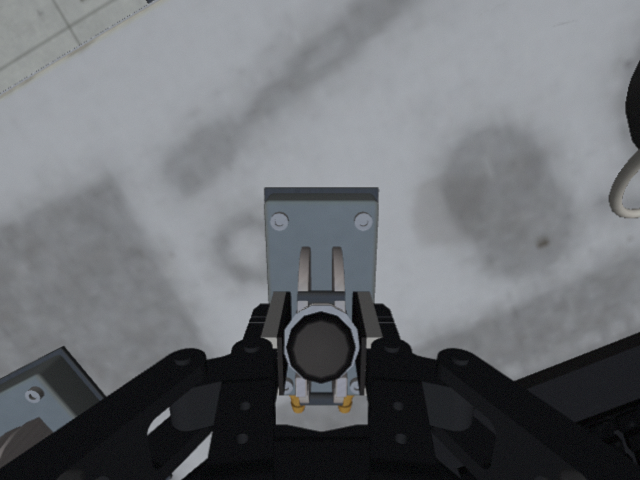

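The collar is centred between the pads at (320,345) and the lift measured 12.7 mm. Now swing along the arc in small steps.

Call:
apply_moves(moves=[{"claw": 0.1,"travel": [5,-3,0],"yaw": 0},{"claw": 0.1,"travel": [5,-2.5,0],"yaw": 0},{"claw": 0.1,"travel": [5.3,-1.5,0],"yaw": 0},{"claw": 0.1,"travel": [5.3,-1,0],"yaw": 0},{"claw": 0.1,"travel": [0,0,0],"yaw": 0}])

```text
time_s: 4.3
tool_pos: [0.5442, 0.0097, 0.1203]
eef_rot: [0.689, -0.158, 0.158, -0.689]
ft_force: [-2.6, -3.3, -2.0]
finger_gap: 0.296
```

```bash
python3 u.py
```

```text
t 4.3 x -0.0107 y -0.0002 z 0.1203 r 0.0731 a 0.453 gap 0.2958355936612316 F [-2.6 -3.3 -2. ]
```

Call:
apply_moves(moves=[{"claw": 0.1,"travel": [5.4,-0.6,0],"yaw": 0},{"claw": 0.1,"travel": [5.4,-0.2,0],"yaw": 0},{"claw": 0.1,"travel": [5.4,0.2,0],"yaw": 0},{"claw": 0.1,"travel": [5.4,0.6,0],"yaw": 0},{"claw": 0.1,"travel": [5.3,1,0],"yaw": 0}])

```text
time_s: 4.8
tool_pos: [0.5677, -0.0016, 0.1192]
eef_rot: [0.689, -0.158, 0.157, -0.689]
ft_force: [-5.8, -1.3, -2.0]
finger_gap: 0.294
```

Call:
apply_moves(moves=[{"claw": 0.1,"travel": [5.3,1.4,0],"yaw": 0},{"claw": 0.1,"travel": [5,1.8,0],"yaw": 0},{"claw": 0.1,"travel": [5,2.2,0],"yaw": 0},{"claw": 0.1,"travel": [4.7,2.7,0],"yaw": 0},{"claw": 0.1,"travel": [0,0,0],"yaw": 0}])

```text
time_s: 5.3
tool_pos: [0.5862, -0.0105, 0.1109]
eef_rot: [0.689, -0.158, 0.158, -0.689]
ft_force: [-3.0, -3.0, -2.3]
finger_gap: 0.293
```

```bash
python3 u.py
```

```text
t 5.3 x 0.0359 y -0.0002 z 0.1109 r 0.0725 a 1.119 gap 0.2934353302696002 F [-3.  -3.  -2.3]
```

Call:
apply_moves(moves=[{"claw": 0.1,"travel": [3.5,2,0],"yaw": 0},{"claw": 0.1,"travel": [3.5,2,0],"yaw": 0},{"claw": 0.1,"travel": [0,0,0],"yaw": 0},{"claw": 0.1,"travel": [0,0,0],"yaw": 0},{"claw": 0.1,"travel": [0,0,0],"yaw": 0}])

```text
time_s: 5.8
tool_pos: [0.5923, -0.0134, 0.1074]
eef_rot: [0.689, -0.158, 0.158, -0.689]
ft_force: [-2.8, -3.8, -1.7]
finger_gap: 0.295
```

```bash
python3 u.py
```

```text
t 5.8 x 0.0427 y -0.0001 z 0.1074 r 0.0732 a 1.224 gap 0.29496159057992916 F [-2.8 -3.8 -1.7]
```

Call:
apply_moves(moves=[{"claw": 0.7,"travel": [0,0,0],"yaw": 0},{"claw": 0.7,"travel": [0,0,0],"yaw": 0},{"claw": 0.7,"travel": [0,0,0],"yaw": 0},{"claw": 0.8,"travel": [0,0,0],"yaw": 0},{"claw": 0.8,"travel": [0,-20,0],"yaw": 0}])

```text
time_s: 6.3
tool_pos: [0.5914, -0.0131, 0.1256]
eef_rot: [0.689, -0.159, 0.156, -0.689]
ft_force: [0.4, -0.3, 0.1]
finger_gap: 0.799
```

Call:
apply_moves(moves=[{"claw": 0.8,"travel": [0,-45,0],"yaw": 0},{"claw": 0.8,"travel": [0,-45,0],"yaw": 0},{"claw": 0.8,"travel": [-40,0,0],"yaw": 0},{"claw": 0.8,"travel": [0,0,0],"yaw": 0},{"claw": 0.8,"travel": [0,0,0],"yaw": 0}])

```text
time_s: 6.8
tool_pos: [0.556, 0.0043, 0.2174]
eef_rot: [-0.689, 0.157, -0.158, 0.689]
ft_force: [0.3, -0.8, 0.9]
finger_gap: 0.8
```

```bash
python3 - <<'E'
from u import *
st(); p,W=cloud('wrist'); p2,W2=cloud('scene')
z=cv2.resize(p2[190:300,250:390,::-1],None,fx=4,fy=4,interpolation=cv2.INTER_CUBIC)
cv2.imwrite('pics/fin.png',np.hstack([cv2.resize(p[...,::-1],None,fx=.36,fy=.36)[:172],np.zeros((172,0,3),np.uint8)]) if 0 else z)
for nm,V in(('wrist',W),('scene',W2)):
    P=V.reshape(-1,3); P=P[np.isfinite(P).all(1)]
    L=np.c_[(P[:,:2]-O)@ex,(P[:,:2]-O)@ey,P[:,2]]; L=L[(abs(L[:,0])<.08)&(abs(L[:,1])<.02)]
    for lo,hi in((.09,.1),(.1,.11),(.11,.12),(.12,.13),(.13,.145)):
        q=L[(L[:,2]>lo)&(L[:,2]<hi)]
        if len(q): print(nm,lo,len(q),np.percentile(q,[2,50,98],axis=0).round(4).tolist())
    q=L[(L[:,2]>.085)&(L[:,2]<.145)&(L[:,0]>.008)]; b=.6; rad=q[:,0]*np.sin(b)+(q[:,2]-.045)*np.cos(b); off=np.hypot(q[:,0]*np.cos(b)-(q[:,2]-.045)*np.sin(b),q[:,1])
    for i in np.arange(.04,.11,.003):
        m=abs(rad-i)<.0015
        if m.sum(): print('  r',i.round(3),m.sum(),np.percentile(off[m],[50,95]).round(4))
E
```

```text
t 6.8 x 0.0023 y 0.0 z 0.2174 r 0.1694 a 0.614 gap 0.8004304194585112 F [ 0.3 -0.8  0.9]
wrist 0.09 634 [[-0.0049, -0.0117, 0.0904], [0.0161, 0.0, 0.0961], [0.0259, 0.0117, 0.0999]]
wrist 0.1 892 [[-0.0031, -0.0119, 0.1001], [0.0245, 0.0, 0.1051], [0.0438, 0.0119, 0.1098]]
wrist 0.11 552 [[0.0234, -0.0097, 0.1101], [0.0304, 0.0001, 0.1122], [0.0395, 0.0098, 0.1194]]
wrist 0.12 400 [[0.0362, -0.0104, 0.1208], [0.0462, 0.0001, 0.1282], [0.0548, 0.0101, 0.1299]]
wrist 0.13 378 [[0.0372, -0.0084, 0.1301], [0.0417, 0.0001, 0.1316], [0.0477, 0.008, 0.1337]]
  r 0.04 58 [0.016  0.0176]
  r 0.043 4 [0.0134 0.015 ]
  r 0.046 89 [0.0157 0.0166]
  r 0.049 138 [0.0155 0.0167]
  r 0.052 126 [0.0156 0.0166]
  r 0.055 134 [0.0159 0.017 ]
  r 0.058 118 [0.0161 0.0174]
  r 0.061 141 [0.0163 0.0175]
  r 0.064 135 [0.0166 0.0178]
  r 0.067 104 [0.017  0.0183]
  r 0.07 225 [0.0168 0.0184]
  r 0.073 444 [0.0106 0.0164]
  r 0.076 54 [0.0097 0.0108]
  r 0.079 53 [0.0099 0.0108]
  r 0.082 61 [0.0101 0.011 ]
  r 0.085 18 [0.0106 0.011 ]
  r 0.088 38 [0.0165 0.0176]
  r 0.091 144 [0.0169 0.018 ]
  r 0.094 193
[... 393 characters left out ...]
1266], [0.0524, 0.0018, 0.1297]]
scene 0.13 23 [[0.0353, -0.0099, 0.1301], [0.0396, -0.0052, 0.1314], [0.0445, 0.0043, 0.1339]]
  r 0.04 1 [0.0219 0.0219]
  r 0.043 1 [0.0162 0.0162]
  r 0.046 20 [0.0164 0.0188]
  r 0.049 25 [0.0157 0.0183]
  r 0.052 27 [0.0153 0.019 ]
  r 0.055 30 [0.0166 0.0199]
  r 0.058 25 [0.0166 0.0186]
  r 0.061 28 [0.0159 0.0197]
  r 0.064 26 [0.0169 0.0201]
  r 0.067 30 [0.0173 0.0206]
  r 0.07 53 [0.0144 0.0196]
  r 0.073 14 [0.0097 0.0118]
  r 0.076 9 [0.0089 0.0129]
  r 0.079 9 [0.0114 0.0126]
  r 0.082 12 [0.0105 0.0121]
  r 0.085 9 [0.0127 0.0141]
  r 0.088 19 [0.0164 0.0197]
  r 0.091 27 [0.0161 0.0194]
  r 0.094 27 [0.0147 0.0196]
  r 0.097 16 [0.0098 0.017 ]
```

View pics/fin.png

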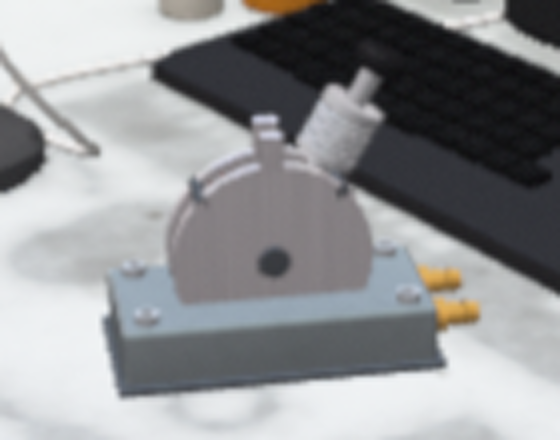

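The crop shows the lever leaning towards the barbs (knob at about (375,50)). The collar at (343,130) is seated against the plates on the far side of the teeth at (267,135). The numbers agree: the collar spans about 46–73 mm from the pivot, so it is down, and the lever is at about 1.14 rad. The arm is clear, so I'm handing in.

```bash
python3 -c "
from h import *
print(ticket.hand_in())"
```

```text
the job is handed in; nothing more can be done
None
```

I changed over the collared valve and handed the job in at about 7 s on the robot's clock, well under the 32 s limit. I pinched the collar, lifted it about 13 mm along the lever, swung it past the teeth to the far stop, released it and backed away.

- **Lever:** my last pictures put it at about 1.14 rad, where the requirement is more than 0.98. While gripped, the fingers had taken it to about 1.22. The two figures differ by a few hundredths of a radian, which could be measurement error or a small settling after release.
- **Collar:** it spans about 46–73 mm from the pivot, which means it is fully down, to within about 1 mm, behind the teeth.
- **Forces and contact:** readings at the end of each move stayed below about 10 N, and the gripper ended clear of everything.
- **Other valve:** the arm stayed well away from it and I did not measure its knob again at the end.

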